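# Open the touch-latch cupboard beside the balance

## Task

The calibration weights are behind the left-hand door of the small white cupboard on the weighing bench (left as you face its doors). The door has no handle: press it in near its free edge until the catch lets go, take your fingers off so that it springs ajar by itself, then reach behind its edge and push it wide open, about square to the cupboard, and come away. Leave the right-hand door shut, and do not pick up or disturb anything else on the bench.

Things in the scene. Friction and masses are not known exactly. Their poses are not given: they have to be found in the camera images.
- cupboard: Fixed white bench cupboard, 340 mm wide (its y), 220 deep (its x), 200 high. Origin: centre of its underside. z up; its doors face -x; +y is to the left of a person facing them. Front edges of the carcass at x = -110 mm. Two flat doors, no handles, hinged at the outer sides, meet in the middle with a 3 mm gap at y = 0. A 90 x 130 x 21 mm paper pack lies on top, centred at x = +50, y = -20 mm.
- left_hinge (a point): Point of the cupboard on the left-hand door's vertical hinge axis, at the door's lower edge: x = -115, y = +170, z = 22 mm of the cupboard, with the cupboard's axes. It lies at the outer edge of the door's back face. Does not move with the door. The door is 168.5 mm wide, 16 thick, 176 high (z = 22 to 198 mm); closed, its back is at x = -115, its front at x = -131 mm.
- left_press (a point): Good place to press: on the left-hand door's front face, 28.5 mm from its free edge, 33 mm below its top (x = -131, y = +30, z = 165 mm of the cupboard when closed). Moves with the door. Pressing here takes about 3 to 5 N; the catch (behind the door, low down, at y = +45, z = 47 mm) lets go after about 2.5 mm and the door meets a hard stop at about 4 mm: press to the stop.
- left_edge (a point): Top corner of the left-hand door's back face at its free edge (x = -115, y = +1.5, z = 198 mm of the cupboard when closed). Moves with the door. After the press, when the finger leaves, the catch's spring plunger (12 mm thick, 47 mm up) pushes this edge about 53 mm out in half a second; fingers can then go down from above between door back and carcass. Pushed back, it does not catch again.
- left_door (a joint): Angle of the left-hand door in rad: 0 closed, negative pressed in (hard stop at -0.028), about 0.32 sprung ajar, 1.57 square to the cupboard, 1.75 the stop. Opening swings the free edge out to the cupboard's -x and then towards its +y. It turns lightly (about 0.3 N at the free edge) and stays where it is left.
- right_edge (a point): Top corner of the right-hand door's back face at its free edge (x = -115, y = -1.5, z = 198 mm of the cupboard when closed). Moves with that door, which is the mirror image of the left-hand one, has the same kind of catch and stays shut.
- balance: Precision balance, fixed, white on a dark base, 320 x 210 mm, 170 mm high with its glass draught shield. Origin: under its centre; its display faces its -x.
- pot_a: Sample pot with a red screw cap, 47 mm across, 69 mm high, loose, standing in front of the right-hand door. Origin: centre of its underside.
- pot_b: Another such pot, standing away from the cupboard, near the balance or nearer the robot. Origin: centre of its underside.
- pot_c: A third such pot, at the far side of the balance from the cupboard. Origin: centre of its underside.
- dropper_bottle: Amber bottle with a rubber dropper, 52 mm across, 134 mm high, loose, standing before the cupboard outside the left-hand door's swing. Origin: centre of its underside.
- stopper_bottle: Clear bottle with a glass stopper, 64 mm across, 127 mm high, loose. Origin: centre of its underside.
- watch_glass: Shallow glass dish, 90 mm across, 12 mm high, loose. Origin: centre of its underside.
- spatula: Thin steel laboratory spatula, about 160 mm long, lying on the bench along its x. Origin: underside, near its middle.

How it is judged:
By the outcome, as a careful person would: the job done as asked, in the order asked, and still so for the second after the job is handed in, with the robot touching nothing.
It also fails if it takes over 45 s, if anything falls off the work surface, if the arm or the gripper's body presses on something with over 40 N, if the wrist force passes 120 N, or if a joint passes its speed limit or range.

## Robot

A 6-joint arm with a two-finger parallel gripper is mounted at the origin on the work surface. World frame = base frame: x ahead of the robot, y to its left, z up, the work surface at z = 0. Lengths are in mm, angles in rad, forces in N, time in s.
With the tool pointing down it reaches from about 325 to 850 mm from the base axis. Payload 15.5 kg.
Tool frame: the origin (TCP) lies midway between the tips of the shut fingers; the grasp point (between the pads) lies 19 mm behind it (env.grip_point_offset is the distance from the TCP to the grasp point, in mm); z points along the fingers, y is the line along which they close (so a half turn about z gives the same grasp; the last joint's range is limited). The gripper opens to 91 mm and grips with 3 to 60 N. Pads are 32 mm wide; open, the fingers measure 118 mm over their backs; the gripper's body (76 mm by 178 mm) begins 60 mm behind the grasp point.
Start: joints at [-1.369, 0.494, 1.345, -0, 1.302, -0.096], TCP at [182.79, -597.674, 213.915] pointing down, gripper open.
Joint ranges: [-2.91, 2.91], [-0.82, 2.16], [0.22, 2.67], [-1.22, 4.37], [0.12, 2.79], [-3.08, 3.08]. Speed limits (rad/s): [1.89, 1.89, 2.57, 3.01, 3.01, 3.01].

## Interface

Orientations are given as a unit quaternion [x, y, z, w].
In Python, from cell import env gives the robot as it stands.
- The arm moves only by the shell command python3 -m creep 'ROWS'. ROWS is a JSON object of lists of equal length, an entry for each row: "xyz": the shift along the tool's x, y, z in cm, a list of three; "twist": the turn about the tool's z in rad; "hand": the closure, from 0 (fully open) to 1 (shut). A call has 1 to 20 rows; each row shifts and turns the commanded pose from where the row before left it, along the tool's axes as they then stand; what a row does not reach is not made up. A row lasts 1/8 s, in which the tool goes at most 62.5 mm and 10.7 degrees, less where a joint would pass 70% of its speed; a pose out of reach is approached as far as the arm can. A call with a gripper value outside its range is refused whole. The fingers move at their own pace and stop on an object; the grip force is fixed at half the most. Time passes only in rows, so rows that do not move let the fingers close. It gives the time, the measured TCP pose, the force, the opening and the grip force at its end, in the units of the state.
- env.sense(): the state, without advancing time (a new reading comes with each control period).
- env.camera(name): name is "scene" or "top" or "wrist"; returns the picture (420x560x3 uint8, red, green, blue); there is no depth.
- env.camera_info(name): a dict with "mtx" (3x3 intrinsics, pixels), "k1" (the pictures are not rectified: a ray, as slopes to the right and down, at radius r is drawn at 1 + k1 r^2 times it, then the intrinsics apply), "world_to_cam" (4x4, takes a point from world to camera coordinates); the wrist camera has in their place "mount" (4x4, takes a point from camera to tool coordinates, whose origin is the TCP and whose axes are the flange's). Camera axes: x right, y down, z forward; pixel columns grow to the right and rows downward; lengths in mm; the calibration is good to about 2 mm. A picture is of the moment at which its call begins: read the wrist's pose just before it. camera_info takes no time and is no camera call.
- env.job_done(): hands the job in; it is judged then, once.
Trained networks look in the newest picture that a camera, given by its name, has taken for a name from the list of things; names that differ only in an ending like _2 or _b are one class to them, and where a whole thing is asked for, a point or a joint stands for the part that bears it (a point fixed in the world has none). Each returns a list of dicts, best first, with "confidence" (0 to 1); they miss things now and then, are a little off and sometimes report something else, mostly with a low value. They report only what shows in the picture. A call takes as long as a camera call.
- env.recognise(query, camera): "position" ([x, y, z] in mm, in world coordinates, good to about 4 mm: the middle of the surface that is visible of it).
- env.tip_of(query, camera): "position" ([x, y, z] in mm, in world coordinates, good to about 4 mm: a listed point, or the origin of a listed thing).
The state is a dict: "time_s": time; "joint_positions": joint angles; "qd": joint speeds; "effort": joint torques, N m; "tcp_pos": TCP position; "ee_rot": TCP orientation; "wrist_force": force on the tool from outside, world axes, zero at the start; "torque": the same for the moment, N m; "finger_gap": finger opening in mm; "gripper_force": force on a finger pad.
Only numpy, scipy, OpenCV 4.12 (cv2) and the standard library are available. Lean on these libraries where they do the work, as an engineer would, in place of code of your own. Each camera call takes 0.05 s, during which the arm holds its last target. There are 200 camera calls.

## Working session

There is one attempt and no reset: what is moved stays moved. The work goes in short steps, Python scripts to look and compute and a shell command to move; the robot and the scene stay as the last step left them, time stands still between calls to the robot, and variables do not carry over. Pictures are saved under pics/ and viewed, at most 10 in all, crops included, and the job is handed in when it is done.

```bash
mkdir -p pics; ls
python3 - <<'E'
from cell import env
import cv2
s=env.sense();print(s)
for c in("scene","top"):
    cv2.imwrite(f"pics/{c}0.png",env.camera(c)[:,:,::-1])
    for q in("left_hinge","left_press","left_edge","right_edge","cupboard","pot_a","dropper_bottle","stopper_bottle","balance"):
        print(c,q,[(round(d["confidence"],2),[round(v) for v in d["position"]]) for d in env.tip_of(q,c)[:3]])
E
```

```text
pics
{'time_s': 0.0, 'joint_positions': array([-1.36947027e+00,  4.94145798e-01,  1.34617245e+00, -3.67934156e-05,
        1.30248162e+00, -9.54782872e-02]), 'qd': array([ 0.00034458,  0.00030778,  0.00065828, -0.00249344,  0.00070201,
        0.00137566]), 'effort': array([ 3.32477739e-04, -8.78820777e+01, -3.81858659e+01,  7.05606001e-02,
        5.28408133e-02, -3.68231747e-05]), 'tcp_pos': array([ 182.71527407, -597.2799984 ,  213.347509  ]), 'ee_rot': array([ 9.89007689e-01,  1.47862863e-01, -4.96410606e-05, -6.01824946e-04]), 'wrist_force': array([ 0.47399766, -0.42729013,  0.71647064]), 'torque': array([-0.00216956,  0.02438598,  0.05034408]), 'gripper_force': 0.0, 'finger_gap': 91.11964143782636}
scene left_hinge [(0.88, [472, 59, 21]), (0.72, [308, -308, 0])]
scene left_press [(0.91, [598, 123, 170])]
scene left_edge [(0.65, [617, 149, 195])]
scene right_edge [(0.88, [614, 152, 199])]
scene cupboard [(0.7, [555, 249, 3])]
scene pot_a [(0.81, [353, -166, 5]), (0.74, [742, 92, -4])]
scene dropper_bottle [(0.8, [677, -98, -3])]
scene stopper_bottle [(0.62, [718, -178, -1])]
scene balance [(0.83, [576, -390, -1])]
top left_hinge [(0.97, [466, 56, 24]), (0.55, [599, 121, 164])]
top left_press [(0.68, [599, 120, 161])]
top left_edge [(0.59, [615, 151, 197])]
top right_edge [(0.92, [618, 152, 195]), (0.31, [310, -305, -1])]
top cupboard []
top pot_a [(0.76, [480, -588, -3]), (0.67, [738, 95, 1]), (0.5, [352, -167, -5])]
top dropper_bottle [(0.83, [678, -97, -2])]
top stopper_bottle [(0.59, [718, -181, -1])]
top balance [(0.57, [577, -388, 0]), (0.2, [307, -304, -3])]
```

View pics/scene0.png

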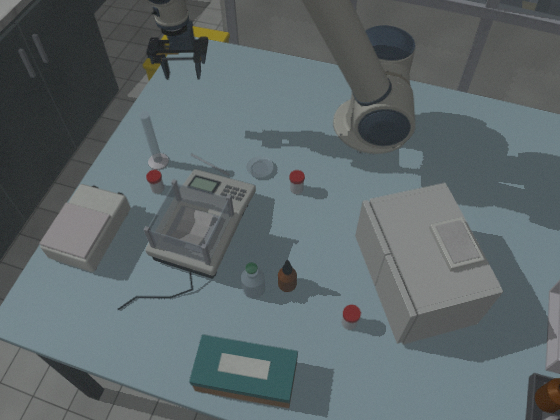

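View pics/top0.png

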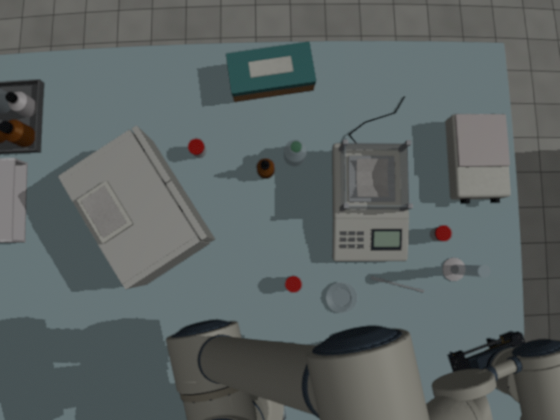

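Both pictures agree: the cupboard stands turned, doors facing the balance and dropper bottle (top view: hinge corner near px (210,237), door gap near (170,180)), pot_a at (196,147), dropper at (265,168). I'll fit the cupboard pose to the reported points.

```bash
cat > h.py <<'E'
from cell import env
import numpy as np, json
from scipy.optimize import least_squares
from scipy.spatial.transform import Rotation as R
M={"left_hinge":(-115,170,22),"left_press":(-131,30,165),"left_edge":(-115,1.5,198),"right_edge":(-115,-1.5,198)}
near=(545,245)
def fit(cams,n=3):
    P=[]
    for _ in range(n):
        for c in cams:
            env.camera(c)
            for q,m in M.items():
                for d in env.tip_of(q,c):
                    p=d["position"]
                    if abs(p[2]-m[2])<15 and p[0]>440 and p[1]>30: P.append((*m[:2],*p[:2])); break
    P=np.array(P)
    f=lambda v:(np.c_[v[0]+np.cos(v[2])*P[:,0]-np.sin(v[2])*P[:,1],v[1]+np.sin(v[2])*P[:,0]+np.cos(v[2])*P[:,1]]-P[:,2:]).ravel()
    r=least_squares(f,[551,245,2.135],loss="soft_l1",f_scale=4)
    print("fit",r.x.round(3),"resid",f(r.x).reshape(-1,2).round(1).tolist()); json.dump(list(r.x),open("cup.json","w"))
def state():
    s=env.sense(); Rm=R.from_quat(s["ee_rot"]).as_matrix(); x,y,t=json.load(open("cup.json"))
    p=s["tcp_pos"]; c,n=np.cos(t),np.sin(t); d=p[:2]-[x,y]
    print("t",round(s["time_s"],2),"cup xyz",np.round([c*d[0]+n*d[1],-n*d[0]+c*d[1],p[2]],1),"F",s["wrist_force"].round(1),"gap",round(s["finger_gap"],1))
    return p,Rm,(x,y,t)
def go(cx,cy,z,door=0):
    "tool-axis shift (cm, before twisting) and twist to a cupboard-frame point, tool y normal to door at that angle"
    p,Rm,(x,y,t)=state()
    w=np.array([x+np.cos(t)*cx-np.sin(t)*cy,y+np.sin(t)*cx+np.cos(t)*cy,z])
    yaw=np.arctan2(Rm[1,0],Rm[0,0]); want=t-np.pi/2-door
    print("to world",w.round(),"tool shift cm",(Rm.T@(w-p)/10).round(2),"twist",round(-(want-yaw),3))
E
python3 - <<'E'
from h import *
fit(("scene","top")); 
print(env.camera_info("wrist")["mount"])
go(-180,30,300); go(-180,30,158)
E
```

```text
fit [553.575 247.688   2.133] resid [[3.1, 0.8], [-1.3, -0.2], [-3.4, -2.7], [-0.3, -2.6], [3.9, 0.7], [-2.5, 1.9], [0.1, -0.0], [-0.3, -3.0], [1.2, 2.0], [-0.4, 1.3], [-2.2, -0.8], [0.2, 0.6], [6.1, 0.8], [-1.2, 0.4], [-0.5, 0.7], [0.3, -2.1], [0.3, 3.5], [2.2, -2.4], [-6.5, 1.7], [0.2, -0.2], [4.3, 0.6], [-1.0, -1.5], [2.1, 3.0], [-3.5, -3.2]]
[[ 8.04474240e-05 -9.67174013e-01 -2.54114978e-01  7.18959492e+01]
 [ 9.99999943e-01 -5.57613064e-06  3.37801844e-04 -7.32635895e-01]
 [-3.28130143e-04 -2.54114991e-01  9.67173957e-01 -1.69341448e+02]
 [ 0.00000000e+00  0.00000000e+00  0.00000000e+00  1.00000000e+00]]
t 2.5 cup xyz [-517.8  764.2  213.9] F [-0.5  0.   0.5] gap 90.9
to world [624.  79. 300.] tool shift cm [ 62.   -51.84  -8.61] twist -0.265
t 2.5 cup xyz [-517.8  764.2  213.9] F [-0.5  0.   0.5] gap 90.9
to world [624.  79. 158.] tool shift cm [ 62.   -51.84   5.59] twist -0.265
```

```bash
python3 -m creep '{"xyz":[[0,0,-4.5],[0,0,-4.5],[3.9,-3.2,0],[3.9,-3.2,0],[3.9,-3.2,0],[3.9,-3.2,0],[3.9,-3.2,0],[3.9,-3.2,0],[3.9,-3.2,0],[3.9,-3.2,0],[3.9,-3.2,0],[3.9,-3.2,0],[3.9,-3.2,0],[3.9,-3.2,0],[3.9,-3.2,0],[3.9,-3.2,0],[3.9,-3.2,0],[0,0,0]],"twist":[0,0,0,0,0,0,0,0,0,0,0,0,0,0,0,0,-0.13,-0.13],"hand":[1,1,1,1,1,1,1,1,1,1,1,1,1,1,1,1,1,1]}'
python3 - <<'E'
from h import *
go(-165,30,158)
E
```

```text
time_s: 4.75
tcp_pos: [603.1, 35.3, 303.4]
ee_rot: [0.96, 0.278, 0.0, -0.0]
wrist_force: [-1.0, 0.0, 0.2]
finger_gap: 0.2
gripper_force: 0.0
t 4.75 cup xyz [-206.1   71.3  303.4] F [-1.   0.   0.2] gap 0.2
to world [616.  92. 158.] tool shift cm [ 4.13 -4.1  14.54] twist 0.002
```

```bash
python3 -m creep '{"xyz":[[2.1,-1.3,0],[2,-1.3,0],[0,0,5],[0,0,5],[0,0,4.5],[0,-1,0],[0,0,0]],"twist":[0,0,0,0,0,0,0],"hand":[1,1,1,1,1,1,1]}'
python3 - <<'E'
from h import *
import cv2
go(-144.5,30,158)
cv2.imwrite("pics/s1.png",cv2.resize(env.camera("scene")[150:370,200:540],None,fx=2,fy=2)[:,:,::-1])
E
```

```text
time_s: 5.62
tcp_pos: [618.2, 85.9, 160.7]
ee_rot: [0.961, 0.275, 0.001, 0.0]
wrist_force: [-0.5, -0.3, 1.3]
finger_gap: 0.5
gripper_force: 0.0
t 5.62 cup xyz [-171.4   31.5  160.7] F [-0.5 -0.3  1.3] gap 0.5
to world [605. 109. 158.] tool shift cm [ 0.14 -2.69  0.27] twist -0.005
```

View pics/s1.png

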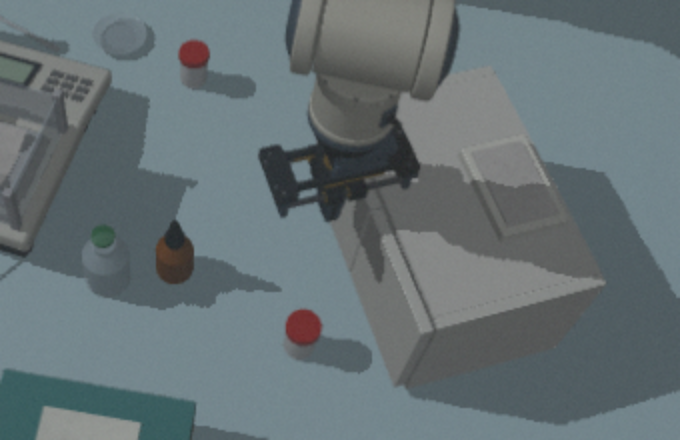

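The shut fingers (about px (330,205)) stand in front of the left door near its free edge, clear of the pots and bottle. Advancing gently.

```bash
python3 -m creep '{"xyz":[[0,-1,0],[0,-1,0],[0,-0.3,0],[0,-0.2,0],[0,0,0]],"twist":[0,0,0,0,0],"hand":[1,1,1,1,1]}'
python3 -c "
from h import *
go(-144.5,30,158)"
```

```text
time_s: 6.3
tcp_pos: [604.4, 105.9, 158.9]
ee_rot: [0.961, 0.275, 0.0, 0.0]
wrist_force: [0.2, -0.1, -0.5]
finger_gap: 0.5
gripper_force: 0.0
t 6.3 cup xyz [-147.1   32.5  158.9] F [ 0.2 -0.1 -0.5] gap 0.5
to world [605. 109. 158.] tool shift cm [ 0.25 -0.26  0.09] twist -0.005
```

```bash
python3 -m creep '{"xyz":[[0,-0.2,0],[0,-0.2,0],[0,0,0]],"twist":[0,0,0],"hand":[1,1,1]}'; python3 -m creep '{"xyz":[[0,-0.15,0],[0,0,0]],"twist":[0,0],"hand":[1,1]}'
```

```text
time_s: 6.68
tcp_pos: [602.3, 109.2, 158.9]
ee_rot: [0.961, 0.275, 0.0, 0.0]
wrist_force: [0.5, -0.3, -0.9]
finger_gap: 0.4
gripper_force: 0.4
time_s: 6.92
tcp_pos: [601.7, 110.4, 158.9]
ee_rot: [0.962, 0.275, 0.0, 0.0]
wrist_force: [2.0, -2.4, -2.0]
finger_gap: 0.3
gripper_force: 1.6
```

```bash
python3 -m creep '{"xyz":[[0,-0.2,0],[0,0,0]],"twist":[0,0],"hand":[1,1]}'; python3 -m creep '{"xyz":[[0,-0.15,0],[0,0,0]],"twist":[0,0],"hand":[1,1]}';  python3 -m creep '{"xyz":[[0,-0.1,0],[0,0,0]],"twist":[0,0],"hand":[1,1]}'
```

```text
time_s: 7.18
tcp_pos: [600.6, 112.3, 159.0]
ee_rot: [0.961, 0.275, 0.0, 0.0]
wrist_force: [3.2, -2.1, -0.9]
finger_gap: 0.4
gripper_force: 1.6
time_s: 7.42
tcp_pos: [600.6, 112.6, 159.0]
ee_rot: [0.961, 0.275, 0.001, 0.001]
wrist_force: [7.3, -10.6, -3.9]
finger_gap: 1.0
gripper_force: 6.4
time_s: 7.68
tcp_pos: [600.6, 112.7, 159.1]
ee_rot: [0.962, 0.275, 0.001, 0.002]
wrist_force: [10.9, -16.5, -5.9]
finger_gap: 0.4
gripper_force: 9.8
```

```bash
python3 -m creep '{"xyz":[[0,3,0],[0,4,0],[0,3,0],[0,0,-4],[0,0,-4],[0,0,0],[0,0,0]],"twist":[0,0,0,0,0,0,0],"hand":[1,1,1,1,1,1,1]}'
python3 - <<'E'
from h import *
import cv2
go(-134,25,245)
for c in("scene","top"):
    im=env.camera(c)
    print(c,[(q,[(round(d["confidence"],2),[round(v) for v in d["position"]]) for d in env.tip_of(q,c)[:2]]) for q in("left_edge","right_edge","left_press")])
    if c=="scene": cv2.imwrite("pics/s2.png",cv2.resize(im[150:370,200:540],None,fx=2,fy=2)[:,:,::-1])
    else: cv2.imwrite("pics/t2.png",cv2.resize(im[80:320,30:350],None,fx=2.4,fy=2.4)[:,:,::-1])
x,y,t=json.load(open("cup.json"))
a=.32;
for n,(cx,cy) in {"edge@.32":(-115-168.5*np.sin(a),170-168.5*np.cos(a)),"edge@0":(-115,1.5)}.items(): print(n,x+np.cos(t)*cx-np.sin(t)*cy,y+np.sin(t)*cx+np.cos(t)*cy)
E
```

```text
time_s: 8.55
tcp_pos: [651.4, 29.7, 238.4]
ee_rot: [0.961, 0.275, -0.0, -0.0]
wrist_force: [0.6, -0.7, -1.1]
finger_gap: 0.4
gripper_force: 0.0
t 8.55 cup xyz [-236.5   33.4  238.4] F [ 0.6 -0.7 -1.1] gap 0.4
to world [604. 121. 245.] tool shift cm [  0.79 -10.26  -0.65] twist -0.005
scene [('left_edge', [(0.57, [636, 100, 196])]), ('right_edge', [(0.98, [616, 156, 198])]), ('left_press', [(0.95, [612, 79, 170]), (0.56, [616, 150, 199])])]
top [('left_edge', [(0.65, [632, 100, 200])]), ('right_edge', [(0.65, [616, 156, 198]), (0.63, [480, -591, -2])]), ('left_press', [(0.86, [610, 75, 164])])]
edge@.32 634.5864390186388 100.16222718280463
edge@0 613.5821873493095 149.57338800411213
```

View pics/s2.png

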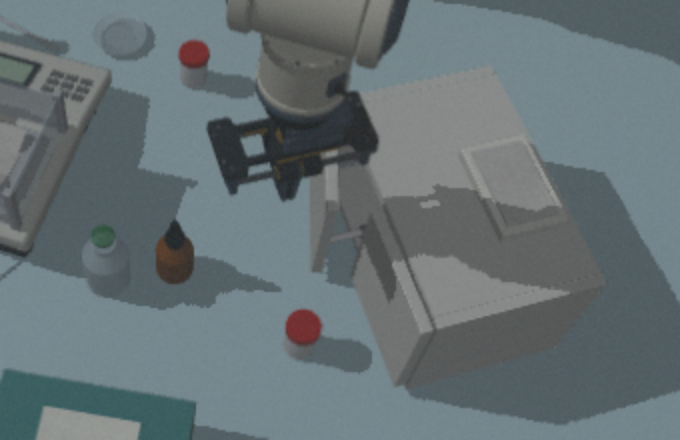

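View pics/t2.png

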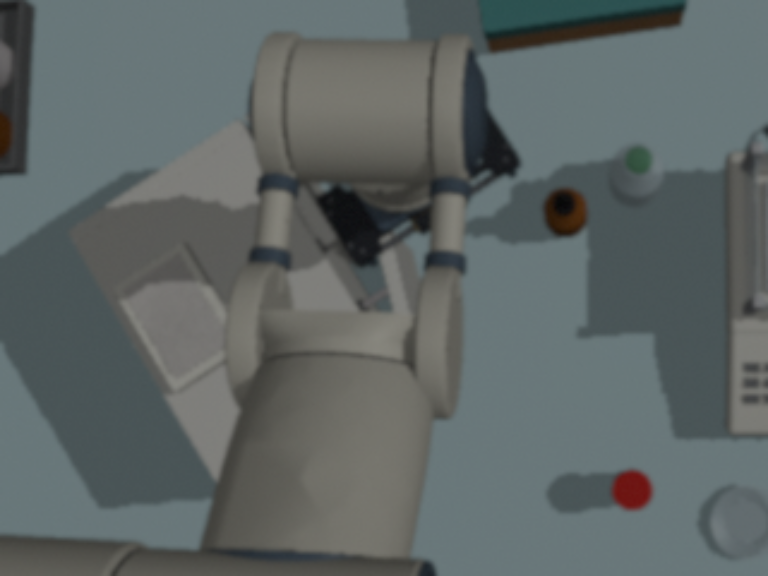

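The door stands ajar by its own spring (edge at px (330,170) in the scene crop, both networks agree with 0.32 rad) and the right door is shut. Now over the gap and down.

```bash
python3 -m creep '{"xyz":[[0.5,-5,0],[0.5,-5.2,0],[0,0,0],[0,0,0]],"twist":[0,0,0,0],"hand":[1,1,1,1]}'
python3 - <<'E'
from h import *
go(-134,23,164)
E
```

```text
time_s: 9.45
tcp_pos: [606.8, 121.3, 239.0]
ee_rot: [0.961, 0.275, 0.0, 0.0]
wrist_force: [1.4, 0.8, -0.3]
finger_gap: 0.4
gripper_force: 0.0
t 9.45 cup xyz [-135.3   22.4  239. ] F [ 1.4  0.8 -0.3] gap 0.4
to world [606. 122. 164.] tool shift cm [-0.07 -0.13  7.5 ] twist -0.005
```

```bash
python3 -m creep '{"xyz":[[-0.05,-0.1,2.5],[0,0,1.5],[0,0,2],[0,0,1.5],[0,0,0]],"twist":[0,0,0,0,0],"hand":[1,1,1,1,1]}'
python3 - <<'E'
from h import *
go(-134,23,164)
# path: keep TCP at radius r from hinge, offset o behind door back; door angles
p,Rm,(x,y,t)=state()
Rl=Rm.copy(); r,o=138,13.5
A=[.36,.5]+list(np.arange(.62,1.58,.12))+[1.6]
prev=p[:2]; prevyaw=np.arctan2(Rm[1,0],Rm[0,0])
for a in A:
    # door dir from hinge: (-sin a,-cos a); back side normal towards the carcass: (cos a,-sin a)
    cx=-115-r*np.sin(a)+o*np.cos(a); cy=170-r*np.cos(a)-o*np.sin(a)
    w=np.array([x+np.cos(t)*cx-np.sin(t)*cy,y+np.sin(t)*cx+np.cos(t)*cy])
    tx=np.array([np.cos(prevyaw),np.sin(prevyaw)]); ty=np.array([np.sin(prevyaw),-np.cos(prevyaw)])
    want=t-np.pi/2-a; d=(w-prev)/10
    print(round(a,2),w.round(),"row",round(d@tx,2),round(d@ty,2),"twist",round(prevyaw-want,3))
    prev,prevyaw=w,want
E
```

```text
time_s: 10.07
tcp_pos: [605.2, 121.5, 162.9]
ee_rot: [0.962, 0.275, -0.001, -0.0]
wrist_force: [-0.6, -0.3, 0.3]
finger_gap: 0.2
gripper_force: 0.0
t 10.07 cup xyz [-134.3   23.6  162.9] F [-0.6 -0.3  0.3] gap 0.2
to world [606. 122. 164.] tool shift cm [ 0.06 -0.03 -0.11] twist -0.006
t 10.07 cup xyz [-134.3   23.6  162.9] F [-0.6 -0.3  0.3] gap 0.2
0.36 [603. 101.] row -1.24 1.68 twist 0.354
0.5 [608.  82.] row 0.05 1.94 twist 0.14
0.62 [610.  65.] row 0.06 1.66 twist 0.12
0.74 [609.  49.] row 0.06 1.66 twist 0.12
0.86 [607.  32.] row 0.06 1.66 twist 0.12
0.98 [603.  16.] row 0.06 1.66 twist 0.12
1.1 [596.   1.] row 0.06 1.66 twist 0.12
1.22 [588. -14.] row 0.06 1.66 twist 0.12
1.34 [579. -27.] row 0.06 1.66 twist 0.12
1.46 [568. -40.] row 0.06 1.66 twist 0.12
1.58 [555. -51.] row 0.06 1.66 twist 0.12
1.6 [553. -52.] row 0.02 0.28 twist 0.02
```

```bash
python3 -m creep '{"xyz":[[0,0.5,0],[-0.5,0.5,0],[-0.5,0.6,0],[0,2,0],[0.05,1.7,0],[0.05,1.7,0],[0,0,0]],"twist":[0.12,0.12,0.12,0.14,0.12,0.12,0],"hand":[1,1,1,1,1,1,1]}'
cat > path.py <<'E'
from h import *
p,Rm,(x,y,t)=state(); r,o=138,13.5
prev=p[:2]; prevyaw=np.arctan2(Rm[1,0],Rm[0,0]); print("tool at door angle",round(t-np.pi/2-prevyaw,2))
import sys
for a in map(float,sys.argv[1:]):
    cx=-115-r*np.sin(a)+o*np.cos(a); cy=170-r*np.cos(a)-o*np.sin(a)
    w=np.array([x+np.cos(t)*cx-np.sin(t)*cy,y+np.sin(t)*cx+np.cos(t)*cy])
    tx=np.array([np.cos(prevyaw),np.sin(prevyaw)]); ty=np.array([np.sin(prevyaw),-np.cos(prevyaw)])
    want=t-np.pi/2-a; d=(w-prev)/10
    print(round(a,2),w.round(),"row",round(d@tx,2),round(d@ty,2),"twist",round(prevyaw-want,3)); prev,prevyaw=w,want
E
python3 path.py .8 .92 1.04
```

```text
time_s: 10.95
tcp_pos: [608.2, 49.3, 164.7]
ee_rot: [0.996, -0.092, 0.001, 0.0]
wrist_force: [0.2, 0.5, -0.2]
finger_gap: 0.5
gripper_force: 0.0
t 10.95 cup xyz [-197.    59.5  164.7] F [ 0.2  0.5 -0.2] gap 0.5
tool at door angle 0.75
0.8 [608.  40.] row 0.17 0.88 twist 0.054
0.92 [605.  24.] row 0.06 1.66 twist 0.12
1.04 [600.   8.] row 0.06 1.66 twist 0.12
```

```bash
python3 -m creep '{"xyz":[[0.15,0.9,0],[0.05,1.5,0],[0.05,1.5,0],[0.05,1.5,0],[0.05,1.5,0],[0.05,1.5,0],[0,0,0]],"twist":[0.05,0.11,0.11,0.11,0.11,0.11,0],"hand":[1,1,1,1,1,1,1]}'
python3 path.py 1.45 1.57
python3 - <<'E'
from h import *
import cv2
for c in("scene","top"):
    im=env.camera(c)
    print(c,[(q,[(round(d["confidence"],2),[round(v) for v in d["position"]]) for d in env.tip_of(q,c)[:2]]) for q in("left_edge","left_press")])
    if c=="scene": cv2.imwrite("pics/s3.png",cv2.resize(im[150:370,200:540],None,fx=2,fy=2)[:,:,::-1])
x,y,t=json.load(open("cup.json"))
for a in(1.2,1.35,1.45,1.57):
    cx,cy=-115-168.5*np.sin(a),170-168.5*np.cos(a); print(a,x+np.cos(t)*cx-np.sin(t)*cy,y+np.sin(t)*cx+np.cos(t)*cy)
E
```

```text
time_s: 11.82
tcp_pos: [577.1, -26.9, 164.1]
ee_rot: [0.924, -0.382, -0.0, 0.0]
wrist_force: [0.6, 0.3, -0.1]
finger_gap: 0.2
gripper_force: 0.0
t 11.82 cup xyz [-244.9  126.4  164.1] F [ 0.6  0.3 -0.1] gap 0.2
tool at door angle 1.35
1.45 [569. -39.] row 0.23 1.44 twist 0.105
1.57 [556. -50.] row 0.06 1.66 twist 0.12
scene [('left_edge', [(0.96, [586, -60, 196]), (0.73, [716, -181, 1])]), ('left_press', [(0.88, [556, -52, 168])])]
top [('left_edge', []), ('left_press', [(0.7, [554, -53, 165])])]
1.2 606.343214362488 -40.57337994374281
1.35 589.825187535836 -59.67268659856187
1.45 577.3051008228767 -70.93915922622685
1.57 560.8906341216864 -82.72573210690966
```

View pics/s3.png

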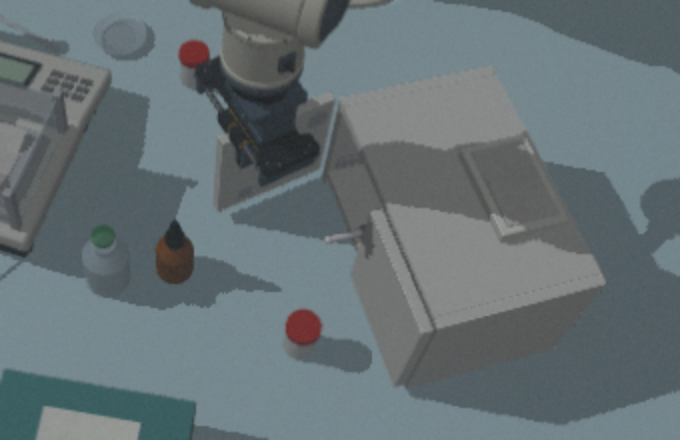

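Door at about 1.37 rad (edge at px (218,208)), fingers behind it, everything else in place. The last 0.2 rad, then away from the door's back and up.

```bash
python3 -m creep '{"xyz":[[0.2,1.4,0],[0.05,1.6,0],[0,0,0],[0,0,0]],"twist":[0.1,0.12,0,0],"hand":[1,1,1,1]}'
python3 path.py 1.57; python3 -m creep '{"xyz":[[0,-1,0],[0,-1,0],[0,0,-4],[0,0,-5],[0,0,-5],[0,-5,-1],[0,-5,0],[0,-5,0],[0,-5,0],[0,0,0]],"twist":[0,0,0,0,0,0,0,0,0,0],"hand":[1,1,1,1,1,1,1,1,1,1]}'
python3 - <<'E'
from h import *
import cv2
state()
for c in("scene","top"):
    im=env.camera(c)
    print(c,[(q,[(round(d["confidence"],2),[round(v) for v in d["position"]]) for d in env.tip_of(q,c)[:3]]) for q in("left_edge","left_press","right_edge","pot_a","dropper_bottle")])
    if c=="scene": cv2.imwrite("pics/s4.png",cv2.resize(im[150:370,200:540],None,fx=2,fy=2)[:,:,::-1])
E
```

```text
time_s: 12.62
tcp_pos: [557.4, -48.1, 164.0]
ee_rot: [0.878, -0.479, 0.0, -0.0]
wrist_force: [-0.3, -0.2, 0.5]
finger_gap: 0.7
gripper_force: 0.0
t 12.62 cup xyz [-252.4  154.4  164. ] F [-0.3 -0.2  0.5] gap 0.7
tool at door angle 1.56
1.57 [556. -50.] row 0.06 0.2 twist 0.008
time_s: 13.88
tcp_pos: [744.4, 72.7, 311.9]
ee_rot: [0.878, -0.479, -0.001, 0.0]
wrist_force: [0.1, -0.7, -1.4]
finger_gap: 0.5
gripper_force: 0.0
t 13.88 cup xyz [-249.8  -68.2  311.9] F [ 0.1 -0.7 -1.4] gap 0.5
scene [('left_edge', [(0.63, [558, -86, 198]), (0.39, [308, -305, 0])]), ('left_press', [(0.62, [526, -66, 171]), (0.31, [356, -172, 5])]), ('right_edge', [(0.61, [617, 153, 196])]), ('pot_a', [(0.89, [354, -169, 4]), (0.84, [740, 93, -6]), (0.59, [478, -598, -1])]), ('dropper_bottle', [(0.87, [679, -96, 0])])]
top [('left_edge', [(0.78, [553, -85, 200]), (0.43, [466, 57, 23])]), ('left_press', [(0.86, [528, -70, 166])]), ('right_edge', []), ('pot_a', [(0.62, [479, -592, -4]), (0.6, [736, 97, -1]), (0.53, [350, -170, -1])]), ('dropper_bottle', [(0.77, [681, -97, -2])])]
```

View pics/s4.png

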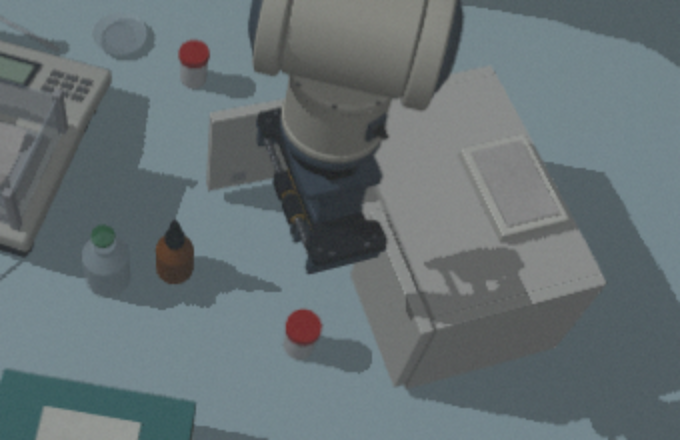

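The door's free edge is at px (208,188), about 1.6 rad, which is square to the cupboard. The right door is shut, the pots and bottle haven't moved, and the gripper is high and clear.

```bash
python3 -c "
from cell import env
print(env.job_done())"
```

```text
the job is handed in; nothing more can be done
None
```

The left-hand door was pressed to its stop, sprang ajar by itself and was pushed open to about 1.6 rad, roughly square; the right-hand door stayed shut, the pots and bottle I checked had not moved, the arm ended clear, and the job was handed in at about 14 s.

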